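# Seat the proud cuvette in the photometer and relatch its cover

## Task

The cuvette in the bench photometer is not fully seated. Press the sample cover to pop it open, push the cuvette straight down until it is fully home in its holder, then swing the cover down and press it until it latches shut. Do not draw the cuvette upward at any time, and leave the well plate, the tip rack and the bottle where they stand.

Things in the scene. Friction and masses are not known exactly. Their poses are not given: they have to be found in the camera images.
- photometer: Fixed white bench instrument, 200 (x) x 190 (y) mm, flat deck 85 mm high behind a sloping front panel with display and keys. Origin: centre of its underside; x from front to back, y to its left, z up. The grey sample cover's centre line is at y = -30 mm, its hinge at x = 68, z = 100 mm. Under it a pocket in the deck, 52 x 62 mm, with a rim 88 mm high.
- cover_hinge (a point): Middle of the cover's hinge, on its axis (parallel to the photometer's y), 100 mm above the bench; axes as the photometer's. The cover is a grey cap 84 mm wide reaching 72 mm forward from the hinge to its free edge; its flat outer face is 6 mm above the hinge axis when shut, its skirt 9 mm below. A thin latch tongue, 30 mm long, hangs inside the middle of the free edge.
- cover (a joint): Cover angle, rad: 0 shut and latched (level), grows as the free edge rises, about 2.05 open (leaning back), -0.08 lowest stop (5 mm down). Push-push latch: press the shut cover to the stop (5 to 8 N) and back off up and forwards; it springs open in some 2 s. To shut, push its outer face over and down (3 to 5 N) to the stop, then let go: it latches at 0. Let go early it reopens; one more press pops it.
- cover_press (a point): Where the cover is pressed: on its outer face, centre line, 60 mm from the hinge axis, 12 mm from the free edge. Moves with the cover; x points from free edge to hinge, z is the outward normal of the outer face.
- cuvette (a joint): How far the cuvette has been pushed down, m: it starts between 0 and 0.003 (standing proud) and is fully home at the stop, 0.008. Negative = drawn up. The sprung holder grips it with about 4 N of friction, so it stays where it is left.
- cuvette_top (a point): Centre of the top end of the clear square cuvette (12.5 mm square, 45 mm tall, standing upright), 50 mm in front of the hinge axis on the cover's centre line, under the cover while that is shut. 94.5 to 97.5 mm above the bench at the start, 89.5 mm when fully home.
- well_plate: Loose pale lidded plate with six round pink wells, 127 x 85 x 20 mm, lying beside the photometer; origin at the centre of its underside. Leave it alone.
- tip_rack: Loose white pipette-tip rack, 122 x 84 x 57 mm, beside the photometer; origin at the centre of its underside. Leave it alone.
- media_bottle: Loose amber bottle with blue cap, 60 mm in diameter, 115 mm tall; origin at the centre of its underside. Leave it alone.

How it is judged:
By the outcome, as a careful person would: the job done as asked, in the order asked, and still so for the second after the job is handed in, with the robot touching nothing.
It also fails if it takes over 64 s, if anything falls off the work surface, if the arm or the gripper's body presses on something with over 40 N, if the wrist force passes 120 N, or if a joint passes its speed limit or range.

## Robot

A 7-joint arm with a two-finger parallel gripper is mounted at the origin on the work surface. World frame = base frame: x ahead of the robot, y to its left, z up, the work surface at z = 0. Lengths are in m, angles in rad, forces in N, time in s.
With the tool pointing down it reaches from about 0.425 to 0.875 m from the base axis. Payload 4.7 kg.
Tool frame: the origin (TCP) lies at the very end of the fingers, on their centre line; the grasp point (between the pads) lies 19 mm behind it (grip_point_offset is the distance from the TCP to the grasp point, in m); x points along the fingers, z is the direction in which the jaws open and shut, and the axes are right-handed (so a half turn about x gives the same grasp; the last joint's range is limited). The gripper opens to 87 mm and grips with 3 to 60 N. Pads are 19 mm wide; open, the fingers measure 117 mm over their backs; the gripper's body (75 mm by 190 mm) begins 51 mm behind the grasp point.
Start: joints at [1.13, 0.321, -0.07, 1.45, 0.023, 1.371, -0.057], TCP at [0.286, -0.584, 0.223] pointing down, gripper open.
Joint ranges: [-2.86, 2.86], [-0.3, 2.09], [-1.38, 1.24], [0.06, 2.45], [-1.56, 4.7], [0.09, 2.05], [-2.69, 2.69]. Speed limits (rad/s): [2.57, 2.57, 3.14, 3.14, 3.14, 3.14, 3.14].

## Interface

Orientations are given as a rotation vector (axis times angle).
In Python, from bench import get_state, get_image, calibration, close_job, grip_point_offset gives the robot as it stands.
- The arm moves only by the tool play_rows, never from a script. Its argument "targets" is a list of rows, each an object with "claw": the closure, from 0 (fully open) to 1 (shut); "linear": the shift along the tool's x, y, z as a fraction of full scale, a list of three; "rotation": the turn, a rotation vector about the tool's x, y, z as a fraction of full scale, a list of three. In form: [{"claw": claw, "linear": [x, y, z], "rotation": [wx, wy, wz]}, ...]. A call has 1 to 10 rows; each row shifts and turns the pose as measured when the row begins, along the tool's axes as they then stand; what a row does not reach is not made up. Full scale, the value 1, is 2.5 cm for a shift and 90 degrees for a turn. A row lasts 1/12 s, in which the tool goes at most 41.7 mm and 7.16 degrees, less where a joint would pass 70% of its speed; a pose out of reach is approached as far as the arm can. A call with a number of a shift or a turn outside -1 to 1 is refused whole. A call with a gripper value outside its range is refused whole. The fingers move at their own pace and stop on an object; "newtons" is the grip in N (left out, the last holds). Time passes only in rows, so rows that do not move let the fingers close. It gives the time, the measured TCP pose, the force and the opening at its end, in the units of the state.
- get_state(): the state, without advancing time (a new reading comes with each control period).
- get_image(name): name is "side" or "top"; returns the picture (480x640x3 uint8, blue, green, red); there is no depth.
- calibration(name): a dict with "fx", "fy", "cx", "cy" (pixels), "dist_coeffs" ([k1, k2, p1, p2, k3] as OpenCV has them; the pictures are not rectified), "rvec" (rotation vector, rad) and "tvec" (3), from world to camera coordinates, as OpenCV has them. Camera axes: x right, y down, z forward; pixel columns grow to the right and rows downward; lengths in m; the calibration is good to about 2 mm. A picture is of the moment at which its call begins. calibration takes no time and is no camera call.
- close_job(): hands the job in, once; it reports no verdict.
The state is a dict: "time": time; "joint_positions": joint angles; "qd": joint speeds; "joint_torque": joint torques, N m; "position": TCP position; "tool_rot": TCP orientation; "ft_force": force on the tool from outside, world axes, zero at the start; "torque": the same for the moment, N m; "grip_width": opening from 0.0 (shut) to 1.0 (fully open).
Only numpy, scipy, OpenCV 4.12 (cv2) and the standard library are available. Lean on these libraries where they do the work, as an engineer would, in place of code of your own. Each camera call takes 0.05 s, during which the arm holds its last target. There are 200 camera calls.

## Working session

There is one attempt and no reset: what is moved stays moved. The work goes in short steps, Python scripts to look and compute and a tool call to move; the robot and the scene stay as the last step left them, time stands still between calls to the robot, and variables do not carry over. Pictures are saved under pics/ and viewed, about 8 in all and at most 12, crops included, and the job is handed in when it is done.

Besides the shell and the picture viewer there is one more tool, called after "Emit:" by a JSON object that holds its "fn" and its "kwargs". play_rows: Moves the arm, as the interface text tells. Shift numbers are shares of 2.5 cm and turn numbers shares of 90 degrees, none past 1 either way. Its arguments: {"type":"object","properties":{"targets":{"type":"array"},"newtons":{"type":"number"}},"required":["targets"]}

```bash
mkdir -p pics
cat > h.py <<'E'
import numpy as np,cv2
from bench import *
from scipy.spatial.transform import Rotation as R
def cam(n):
    c=calibration(n);K=np.array([[c['fx'],0,c['cx']],[0,c['fy'],c['cy']],[0,0,1.]])
    return K,np.array(c['dist_coeffs'],float),np.array(c['rvec'],float),np.array(c['tvec'],float)
def ray(n,uv):
    K,d,r,t=cam(n);M=cv2.Rodrigues(r)[0]
    p=cv2.undistortPoints(np.array(uv,float).reshape(-1,1,2),K,d).reshape(-1,2)
    D=np.c_[p,np.ones(len(p))]@M
    return -M.T@t.ravel(),D
def plane(n,uv,z):
    o,D=ray(n,uv);return o+D*((z-o[2])/D[:,2])[:,None]
def proj(n,P):
    K,d,r,t=cam(n);return cv2.projectPoints(np.array(P,float).reshape(-1,1,3),r,t,K,d)[0].reshape(-1,2)
E
python3 - <<'E'
from h import *
for n in('top','side'):
    cv2.imwrite(f'pics/{n}0.png',get_image(n)); o,D=ray(n,[[320,240]]); print(n,o,D, calibration(n)['fx'])
s=get_state();print(s);print(R.from_rotvec(s['tool_rot']).as_matrix().round(3),grip_point_offset)
E
```

```text
top [0.45031132 0.11676532 1.0041226 ] [[ 0.08008653 -0.01607205 -0.9968333 ]] 437.1557328497491
side [-0.03488384  0.65212424  0.95815174] [[ 0.47748643 -0.46674552 -0.74446932]] 528.1912006099742
{'time': 0.1, 'joint_positions': array([ 1.13010267,  0.3217791 , -0.0700848 ,  1.45154962,  0.02259575,
        1.37079688, -0.05693674]), 'qd': array([ 0.00020206, -0.00118855,  0.0009929 , -0.00334405, -0.00076467,
        0.00145532,  0.00072286]), 'joint_torque': array([ 2.22898018e-05, -4.92571807e+01, -4.06126678e-01, -3.13400352e+01,
       -6.43235212e-02,  3.94687720e-02,  4.38653035e-05]), 'position': array([ 0.28527065, -0.58350489,  0.22155295]), 'tool_rot': array([ 0.86891373,  1.39223537, -0.86752272]), 'ft_force': array([0.35449918, 0.76833087, 0.6427949 ]), 'torque': array([0.02411951, 0.03708394, 0.00710083]), 'grip_width': 0.9996366902012218}
[[-0.001  0.898  0.439]
 [ 0.002  0.439 -0.898]
 [-1.    -0.    -0.002]] 0.0187
```

View pics/top0.png

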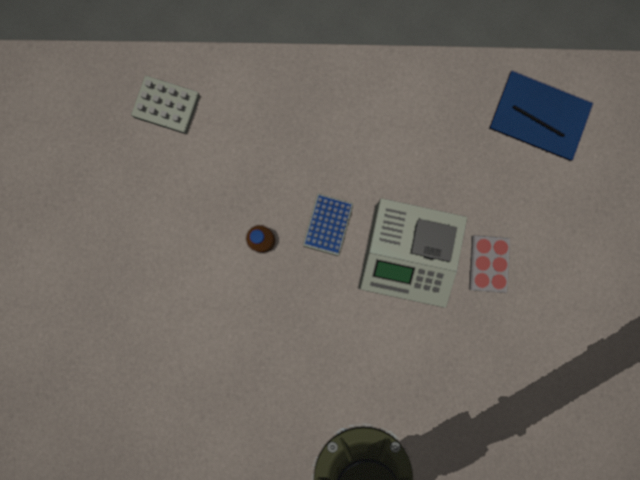

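View pics/side0.png

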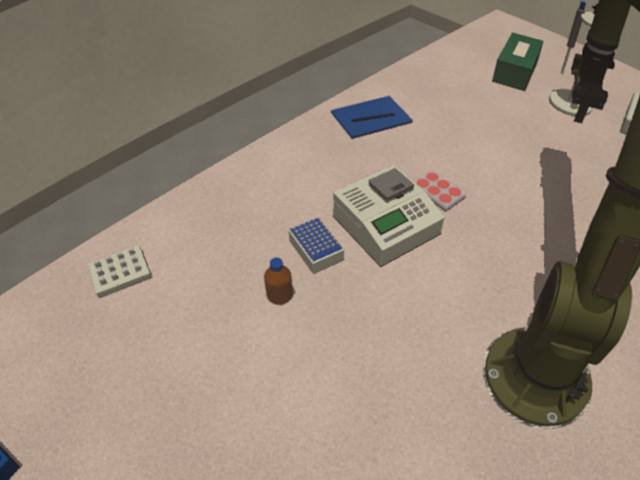

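The top view shows the photometer around (415,250), its grey cover around (435,240), the rack at (328,225), the plate at (490,263) and the bottle at (261,238). The side view agrees. Next I measure the cover and the deck.

Run:
```python
from h import *
im=cv2.imread('pics/top0.png');x0,y0=350,185
hsv=cv2.cvtColor(im,cv2.COLOR_BGR2HSV)
def big(m):
    cs,_=cv2.findContours(m,cv2.RETR_EXTERNAL,cv2.CHAIN_APPROX_NONE);return max(cs,key=cv2.contourArea)
m=np.zeros(im.shape[:2],np.uint8);m[205:275,400:470]=(hsv[205:275,400:470,2]<125)*255
m=cv2.morphologyEx(m,cv2.MORPH_OPEN,np.ones((7,7)))
c=big(m);r=cv2.minAreaRect(c);b=cv2.boxPoints(r);print(r,b)
P=plane('top',b,0.106);print(P.round(4),[np.linalg.norm(P[i]-P[i-1]).round(4) for i in range(4)])
# whole body, whitish-green: G>=R vs pinkish table
B,G,Rr=[im[...,i].astype(int) for i in range(3)]
w=np.zeros_like(m);w[190:315,350:470]=(((G-Rr)[190:315,350:470]>=-6))*255
w=cv2.morphologyEx(w,cv2.MORPH_CLOSE,np.ones((5,5)));w=cv2.morphologyEx(w,cv2.MORPH_OPEN,np.ones((5,5)))
c2=big(w);r2=cv2.minAreaRect(c2);b2=cv2.boxPoints(r2);print(r2,b2);P=plane('top',b2,0.085);print(P.round(4))
o=im.copy();cv2.drawContours(o,[c],-1,(0,0,255),1);cv2.drawContours(o,[c2],-1,(255,0,0),1)
s=cv2.imread('pics/side0.png')[160:270,320:475]
t=o[185:315,345:520]
a=cv2.resize(t,None,fx=4,fy=4);d=cv2.resize(s,(700,None) if 0 else (620,440))
cv2.imwrite('pics/c1.png',cv2.resize(np.vstack([a[:, :620],d]),(500,776))[:600] if 0 else np.hstack([cv2.resize(a,(400,297)),cv2.resize(d,(400,297))]))
```

```text
((433.3456726074219, 240.2080535888672), (43.620113372802734, 39.912696838378906), 10.007980346679688) [[408.39938 256.07047]
 [415.3356  216.7651 ]
 [458.29196 224.34564]
 [451.35574 263.651  ]]
[[ 0.4907 -0.0805  0.106 ]
 [ 0.5726 -0.0955  0.106 ]
 [ 0.5576 -0.1852  0.106 ]
 [ 0.4757 -0.1697  0.106 ]] [np.float64(0.0905), np.float64(0.0832), np.float64(0.091), np.float64(0.0833)]
((412.2793273925781, 252.4202117919922), (95.22228240966797, 95.62311553955078), 12.030595779418945) [[355.74835 289.2579 ]
 [375.67944 195.73499]
 [468.8103  215.58252]
 [448.8792  309.10544]]
[[ 0.4211  0.0262  0.085 ]
 [ 0.6197 -0.0159  0.085 ]
 [ 0.5791 -0.2152  0.085 ]
 [ 0.3807 -0.1701  0.085 ]]
```

View pics/c1.png

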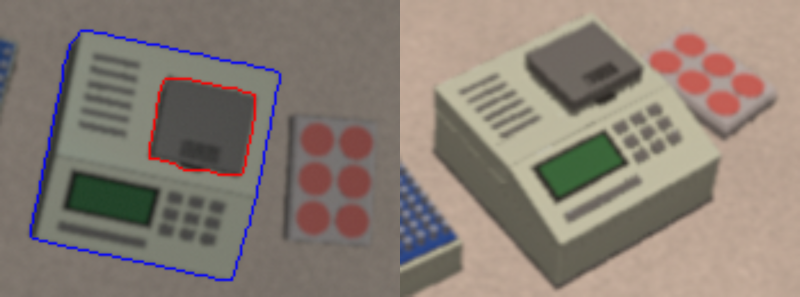

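```bash
cat > m.py <<'E'
from h import *
im=cv2.imread('pics/top0.png');hsv=cv2.cvtColor(im,cv2.COLOR_BGR2HSV)
def big(m):
    cs,_=cv2.findContours(m,cv2.RETR_EXTERNAL,cv2.CHAIN_APPROX_NONE);return max(cs,key=cv2.contourArea).reshape(-1,2).astype(float)
m=np.zeros(im.shape[:2],np.uint8);m[205:275,400:470]=(hsv[205:275,400:470,2]<125)*255
m=cv2.morphologyEx(m,cv2.MORPH_OPEN,np.ones((7,7)));c=big(m)
B,G,Rr=[im[...,i].astype(int) for i in range(3)]
w=np.zeros_like(m);w[190:315,350:480]=(((G-Rr)[190:315,350:480]>=-6))*255
w=cv2.morphologyEx(w,cv2.MORPH_CLOSE,np.ones((5,5)));w=cv2.morphologyEx(w,cv2.MORPH_OPEN,np.ones((5,5)));c2=big(w)
def line(C,a,b,z,tol=4):
    a=np.array(a,float);b=np.array(b,float);u=(b-a)/np.linalg.norm(b-a);q=(C-a)
    s=q@u;d=q@np.array([-u[1],u[0]]);L=np.linalg.norm(b-a)
    k=C[(s>.12*L)&(s<.88*L)&(abs(d)<tol)]
    P=plane('top',k,z)[:,:2].astype(np.float32);f=cv2.fitLine(P,cv2.DIST_HUBER,0,.01,.01).ravel()
    print(len(k),f.round(4),'ang',np.degrees(np.arctan2(f[1],f[0])).round(2));return f
def X(f,g):
    t=np.linalg.solve(np.c_[f[:2],-g[:2]],g[2:]-f[2:]);return f[2:]+t[0]*f[:2]
db=line(c2,(378,200),(467,214),.085);dr=line(c2,(467,215),(447,305),.085)
cb=line(c,(415,217),(458,224),.106);cr=line(c,(458,224),(452,263),.106);cl=line(c,(415,217),(408,256),.097);cf=line(c,(410,256),(451,263),.106)
print('deck BR',X(db,dr),'cover BR',X(cb,cr),'BL',X(cb,cl),'FR',X(cf,cr),'FL',X(cf,cl))
E
python3 m.py
```

```text
67 [ 0.2014  0.9795  0.5976 -0.117 ] ang 78.38
69 [ 0.9741 -0.2262  0.4851 -0.1918] ang -13.08
33 [ 0.1826  0.9832  0.5635 -0.1386] ang 79.48
30 [ 0.9824 -0.1868  0.5176 -0.1762] ang -10.76
30 [ 0.9832 -0.1827  0.5322 -0.0911] ang -10.53
31 [ 0.1865  0.9825  0.4846 -0.1331] ang 79.25
deck BR [ 0.5778035  -0.21334225] cover BR [ 0.55518633 -0.18331026] BL [ 0.57098   -0.0982793] FR [ 0.47790053 -0.16861781] FL [ 0.49396685 -0.08396626]
```

Emit:
{"fn": "play_rows", "kwargs": {"targets": [{"claw": 1,"linear": [0,0,0],"rotation": [0.07,0,0]},{"claw": 1,"linear": [0,0,0],"rotation": [0.07,0,0]},{"claw": 1,"linear": [0,0,0],"rotation": [0.07,0,0]},{"claw": 1,"linear": [0,0,0],"rotation": [0.07,0,0]},{"claw": 1,"linear": [0,0,0],"rotation": [0.07,0,0]},{"claw": 1,"linear": [0,0,0],"rotation": [0.07,0,0]}], "newtons": 20}}

```text
time: 0.6
position: [0.2841, -0.5816, 0.2174]
tool_rot: [1.383, 1.099, -1.379]
ft_force: [-0.7, -0.3, 1.1]
grip_width: 0.633
```

```bash
cat >> h.py <<'E'
YAW=np.radians(-11.0);HX=np.array([.557,-.141,.100])
EX=np.array([np.cos(YAW),np.sin(YAW),0]);EY=np.array([-np.sin(YAW),np.cos(YAW),0])
def rel(p): # hinge frame, mm: back, left, up
    d=np.array(p)-HX;return (np.array([d@EX,d@EY,d[2]])*1000).round(1)
def go(t,yaw=True): # t in hinge frame mm -> tool-frame total in full scales + rotation in full scale
    s=get_state();M=R.from_rotvec(s['tool_rot']);w=HX+(t[0]*EX+t[1]*EY+np.array([0,0,t[2]]))/1000
    T=R.from_matrix(np.c_[[0,0,-1],EX,-EY])
    print('t',round(s['time'],2),'now',rel(s['position']),'F',s['ft_force'].round(2),'grip',round(s['grip_width'],3),
     'lin',(M.inv().apply(w-s['position'])/.025).round(3),'rot',((M.inv()*T).as_rotvec()/(np.pi/2)).round(4))
E
python3 -c "
from h import *
go([-60,0,100])"
```

```text
t 0.6 now [-183.8 -484.6  117.4] F [-0.69 -0.25  1.07] grip 0.633 lin [  0.809   4.147 -19.568] rot [-0.0264 -0.0046  0.0036]
```

Emit:
{"fn": "play_rows", "kwargs": {"targets": [{"claw": 1,"linear": [0,0.19,-0.9],"rotation": [-0.013,-0.002,0.002]},{"claw": 1,"linear": [0,0.19,-0.9],"rotation": [-0.013,-0.002,0.002]},{"claw": 1,"linear": [0,0.19,-0.9],"rotation": [0,0,0]},{"claw": 1,"linear": [0,0.19,-0.9],"rotation": [0,0,0]},{"claw": 1,"linear": [0,0.19,-0.9],"rotation": [0,0,0]},{"claw": 1,"linear": [0,0.19,-0.9],"rotation": [0,0,0]},{"claw": 1,"linear": [0,0.19,-0.9],"rotation": [0,0,0]},{"claw": 1,"linear": [0,0.19,-0.9],"rotation": [0,0,0]},{"claw": 1,"linear": [0,0.19,-0.9],"rotation": [0,0,0]},{"claw": 1,"linear": [0,0.19,-0.9],"rotation": [0,0,0]}]}}

```text
time: 1.43
position: [0.3728, -0.3651, 0.2104]
tool_rot: [1.36, 1.114, -1.366]
ft_force: [-0.5, 0.6, 0.7]
grip_width: 0.005
```

```bash
python3 -c "
from h import *
go([-60,0,60])"
```

```text
t 1.43 now [-138.  -255.1  110.4] F [-0.51  0.6   0.66] grip 0.005 lin [  2.025   2.972 -10.248] rot [-0.0105 -0.0026  0.0065]
```

Emit:
{"fn": "play_rows", "kwargs": {"targets": [{"claw": 1,"linear": [0,0.29,-0.98],"rotation": [-0.005,-0.001,0.003]},{"claw": 1,"linear": [0,0.29,-0.98],"rotation": [-0.005,-0.001,0.003]},{"claw": 1,"linear": [0,0.29,-0.98],"rotation": [0,0,0]},{"claw": 1,"linear": [0,0.29,-0.98],"rotation": [0,0,0]},{"claw": 1,"linear": [0,0.29,-0.98],"rotation": [0,0,0]},{"claw": 1,"linear": [0,0.29,-0.98],"rotation": [0,0,0]},{"claw": 1,"linear": [0,0.29,-0.98],"rotation": [0,0,0]},{"claw": 1,"linear": [0,0.29,-0.98],"rotation": [0,0,0]},{"claw": 1,"linear": [0,0.29,-0.98],"rotation": [0,0,0]},{"claw": 1,"linear": [0,0.29,-0.98],"rotation": [0,0,0]}]}}

```text
time: 2.27
position: [0.492, -0.1261, 0.2069]
tool_rot: [1.349, 1.117, -1.355]
ft_force: [0.2, -0.0, 0.1]
grip_width: 0.008
```

```bash
python3 -c "
from h import *
go([-60,0,30])"
```

```text
t 2.27 now [-66.6   2.2 106.9] F [ 0.23 -0.05  0.12] grip 0.008 lin [3.074 0.286 0.091] rot [-0.0015 -0.0008  0.0044]
```

Emit:
{"fn": "play_rows", "kwargs": {"targets": [{"claw": 1,"linear": [0.8,0.1,0.03],"rotation": [0,0,0.004]},{"claw": 1,"linear": [0.8,0.1,0.03],"rotation": [0,0,0]},{"claw": 1,"linear": [0.8,0.1,0.03],"rotation": [0,0,0]},{"claw": 1,"linear": [0.6,0,0],"rotation": [0,0,0]},{"claw": 1,"linear": [0,0,0],"rotation": [0,0,0]}]}}

```text
time: 2.68
position: [0.5026, -0.1195, 0.1294]
tool_rot: [1.345, 1.12, -1.336]
ft_force: [0.4, 0.1, -1.0]
grip_width: 0.003
```

Run:
```python
from h import *
go([-60,0,10])
s=cv2.resize(get_image('side')[130:270,300:480],(720,560),interpolation=cv2.INTER_CUBIC)
t=get_image('top');cv2.imwrite('pics/top1.png',t)
for P,c in((HX+[0,0,.006]-.06*EX,(0,255,0)),(HX+[0,0,.006]-.072*EX-.042*EY,(0,0,255)),(HX+[0,0,.006]-.072*EX+.042*EY,(0,0,255)),(HX-.042*EY+[0,0,.006],(255,0,0)),(HX+.042*EY+[0,0,.006],(255,0,0))):
    u=proj('side',P)[0];cv2.circle(s,(int((u[0]-300+.5)*4),int((u[1]-130+.5)*4)),4,c,1)
cv2.imwrite('pics/c2.png',s)
```

```text
t 2.68 now [-57.5  10.7  29.4] F [ 0.36  0.05 -0.97] grip 0.003 lin [ 0.775 -0.107  0.43 ] rot [ 0.008  -0.003  -0.0014]
```

View pics/c2.png

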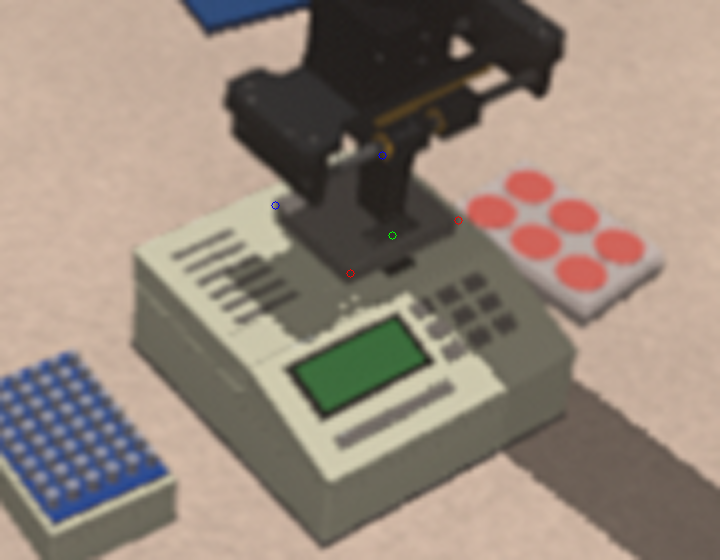

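The close side view shows the predicted cover corners (350,273) and (458,220) sitting on the real corners, so the pose estimate holds. The fingertips are just above the press spot at (392,235). I correct about 10 mm sideways and press.

Emit:
{"fn": "play_rows", "kwargs": {"targets": [{"claw": 1,"linear": [0.05,-0.05,0.4],"rotation": [0.008,-0.003,0]},{"claw": 1,"linear": [0.15,-0.04,0.03],"rotation": [0,0,0]},{"claw": 1,"linear": [0.15,0,0],"rotation": [0,0,0]},{"claw": 1,"linear": [0,0,0],"rotation": [0,0,0]}]}}

```text
time: 3.12
position: [0.5018, -0.1332, 0.1266]
tool_rot: [1.355, 1.098, -1.344]
ft_force: [-0.7, -0.2, -0.2]
grip_width: 0.006
```

```bash
python3 -c "
from h import *
go([-60,0,1])"
```

```text
t 3.12 now [-55.7  -2.9  26.6] F [-0.66 -0.24 -0.17] grip 0.006 lin [ 1.023 -0.184 -0.116] rot [-0.0024  0.0016 -0.0079]
```

Emit:
{"fn": "play_rows", "kwargs": {"targets": [{"claw": 1,"linear": [0.2,-0.1,-0.1],"rotation": [0,0,-0.006]},{"claw": 1,"linear": [0.2,-0.08,0],"rotation": [0,0,0]},{"claw": 1,"linear": [0.2,0,0],"rotation": [0,0,0]},{"claw": 1,"linear": [0.1,0,0],"rotation": [0,0,0]},{"claw": 1,"linear": [0.05,0,0],"rotation": [0,0,0]},{"claw": 1,"linear": [0,0,0],"rotation": [0,0,0]}]}}

```text
time: 3.62
position: [0.4981, -0.1298, 0.1068]
tool_rot: [1.351, 1.105, -1.351]
ft_force: [0.5, -0.6, 1.2]
grip_width: 0.007
```

```bash
python3 -c "
from h import *
go([-60,0,1])"
```

```text
t 3.62 now [-59.9  -0.2   6.8] F [ 0.49 -0.55  1.17] grip 0.007 lin [ 0.234 -0.003 -0.009] rot [-0.0026  0.0017 -0.0026]
```

Right at the face. Press gently.

Emit:
{"fn": "play_rows", "kwargs": {"targets": [{"claw": 1,"linear": [0.08,0,0],"rotation": [0,0,0]},{"claw": 1,"linear": [0.1,0,0],"rotation": [0,0,0]},{"claw": 1,"linear": [0.12,0,0],"rotation": [0,0,0]},{"claw": 1,"linear": [0.12,0,0],"rotation": [0,0,0]}]}}

```text
time: 3.95
position: [0.4981, -0.1298, 0.1014]
tool_rot: [1.35, 1.105, -1.353]
ft_force: [-12.5, 2.9, 31.8]
grip_width: 0.004
```

Emit:
{"fn": "play_rows", "kwargs": {"targets": [{"claw": 1,"linear": [-0.4,-0.3,0],"rotation": [0,0,0]},{"claw": 1,"linear": [-0.8,-0.8,0],"rotation": [0,0,0]},{"claw": 1,"linear": [-0.8,-0.9,0],"rotation": [0,0,0]},{"claw": 1,"linear": [-0.8,-0.9,0],"rotation": [0,0,0]},{"claw": 1,"linear": [-0.8,-0.4,0],"rotation": [0,0,0]},{"claw": 1,"linear": [-0.5,0,0],"rotation": [0,0,0]},{"claw": 1,"linear": [-0.2,0,0],"rotation": [0,0,0]},{"claw": 1,"linear": [-0.03,0,0],"rotation": [0,0,0]},{"claw": 1,"linear": [-0.03,0,0],"rotation": [0,0,0]},{"claw": 1,"linear": [-0.03,0,0],"rotation": [0,0,0]}]}}

```text
time: 4.78
position: [0.415, -0.112, 0.2153]
tool_rot: [1.351, 1.102, -1.349]
ft_force: [-0.8, -0.2, 0.9]
grip_width: 0.004
```

Emit:
{"fn": "play_rows", "kwargs": {"targets": [{"claw": 1,"linear": [-0.03,0,0],"rotation": [0,0,0]},{"claw": 1,"linear": [-0.03,0,0],"rotation": [0,0,0]},{"claw": 1,"linear": [-0.03,0,0],"rotation": [0,0,0]},{"claw": 1,"linear": [-0.03,0,0],"rotation": [0,0,0]},{"claw": 1,"linear": [-0.03,0,0],"rotation": [0,0,0]},{"claw": 1,"linear": [-0.03,0,0],"rotation": [0,0,0]},{"claw": 1,"linear": [-0.03,0,0],"rotation": [0,0,0]},{"claw": 1,"linear": [-0.03,0,0],"rotation": [0,0,0]},{"claw": 1,"linear": [-0.03,0,0],"rotation": [0,0,0]},{"claw": 1,"linear": [-0.03,0,0],"rotation": [0,0,0]}]}}

```text
time: 5.62
position: [0.4141, -0.1114, 0.2192]
tool_rot: [1.349, 1.111, -1.353]
ft_force: [-0.7, -0.2, 0.3]
grip_width: 0.004
```

Emit:
{"fn": "play_rows", "kwargs": {"targets": [{"claw": 1,"linear": [-0.03,0,0],"rotation": [0,0,0]},{"claw": 1,"linear": [-0.03,0,0],"rotation": [0,0,0]},{"claw": 1,"linear": [-0.03,0,0],"rotation": [0,0,0]},{"claw": 1,"linear": [-0.03,0,0],"rotation": [0,0,0]},{"claw": 1,"linear": [-0.03,0,0],"rotation": [0,0,0]},{"claw": 1,"linear": [-0.03,0,0],"rotation": [0,0,0]},{"claw": 1,"linear": [-0.03,0,0],"rotation": [0,0,0]},{"claw": 1,"linear": [-0.03,0,0],"rotation": [0,0,0]}]}}

```text
time: 6.28
position: [0.4141, -0.1114, 0.2262]
tool_rot: [1.349, 1.11, -1.352]
ft_force: [0.0, -0.7, 0.3]
grip_width: 0.004
```

Run:
```python
from h import *
go([-50,0,20])
s=cv2.resize(get_image('side')[130:270,300:480],(720,560),interpolation=cv2.INTER_CUBIC)
t=get_image('top');cv2.imwrite('pics/top2.png',t)
cv2.imwrite('pics/c3.png',np.hstack([s[:,60:460],cv2.resize(t[190:302,395:475],(400,560),interpolation=cv2.INTER_CUBIC)]))
```

```text
t 6.28 now [-145.9    1.8  126.2] F [ 0.02 -0.72  0.32] grip 0.004 lin [4.246 3.837 0.054] rot [-0.0015  0.0012  0.0003]
```

View pics/c3.png

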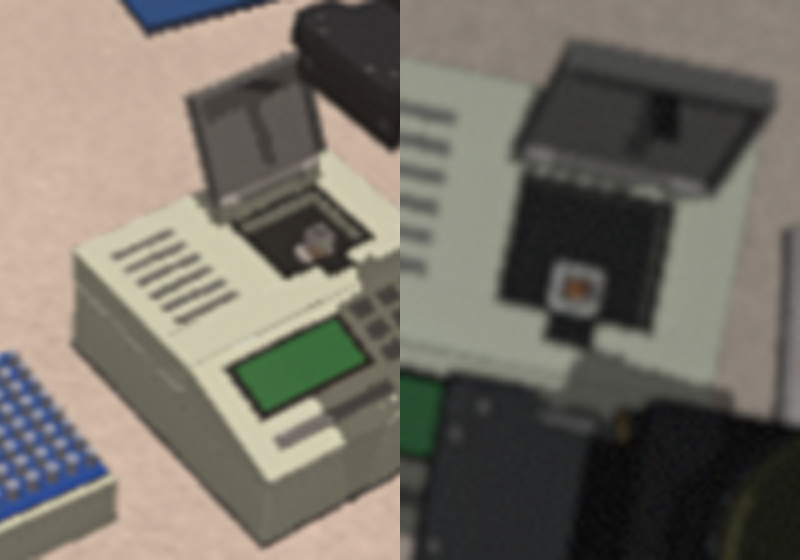

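The cover is open. The cuvette shows at about (430.2,247.1) in the top view, and at about (318,240) in the side half of the crop.

Run:
```python
from h import *
u=[430.2,247.0]; v=[300+(60+318)/4-.5,130+240/4-.5]
print(rel(plane('top',[u],.096)[0]),rel(plane('side',[v],.096)[0]))
o,D=ray('top',[u]);p,E=ray('side',[v])
t=np.linalg.lstsq(np.c_[D[0],-E[0]],p-o,rcond=None)[0];print(rel(o+D[0]*t[0]),rel(p+E[0]*t[1]))
```

```text
[-48.    3.2  -4. ] [-50.6   2.2  -4. ]
[-47.7   2.7  -6.2] [-49.2   0.8  -5.9]
```

Emit:
{"fn": "play_rows", "kwargs": {"targets": [{"claw": 1,"linear": [0.3,0.8,0],"rotation": [0,0,0]},{"claw": 1,"linear": [0.5,0.8,0],"rotation": [0,0,0]},{"claw": 1,"linear": [0.6,0.8,0],"rotation": [0,0,0]},{"claw": 1,"linear": [0.6,0.7,0],"rotation": [0,0,0]},{"claw": 1,"linear": [0.6,0.4,0],"rotation": [0,0,0]},{"claw": 1,"linear": [0.5,0.2,0],"rotation": [0,0,0]},{"claw": 1,"linear": [0.3,0,0],"rotation": [0,0,0]},{"claw": 1,"linear": [0.0,0,0],"rotation": [0,0,0]}]}}

```text
time: 7.05
position: [0.5102, -0.1314, 0.1389]
tool_rot: [1.351, 1.105, -1.351]
ft_force: [-0.0, 0.3, -0.3]
grip_width: 0.006
```

```bash
python3 -c "
from h import *
go([-49,1.5,0])"
```

```text
t 7.05 now [-47.7   0.5  38.9] F [-0.01  0.34 -0.26] grip 0.006 lin [ 1.556 -0.057 -0.043] rot [-0.0026  0.0017 -0.0025]
```

Emit:
{"fn": "play_rows", "kwargs": {"targets": [{"claw": 1,"linear": [0.4,-0.06,-0.04],"rotation": [0,0,0]},{"claw": 1,"linear": [0.4,0,0],"rotation": [0,0,0]},{"claw": 1,"linear": [0.3,0,0],"rotation": [0,0,0]},{"claw": 1,"linear": [0.15,0,0],"rotation": [0,0,0]},{"claw": 1,"linear": [0,0,0],"rotation": [0,0,0]}]}}

```text
time: 7.47
position: [0.508, -0.1303, 0.1063]
tool_rot: [1.351, 1.103, -1.351]
ft_force: [-0.7, -0.7, -0.4]
grip_width: 0.006
```

```bash
python3 -c "
from h import *
go([-49,1.5,-10.5])"
```

```text
t 7.47 now [-50.1   1.2   6.3] F [-0.72 -0.71 -0.36] grip 0.006 lin [ 0.672  0.04  -0.016] rot [-0.0029  0.0025 -0.0034]
```

Emit:
{"fn": "play_rows", "kwargs": {"targets": [{"claw": 1,"linear": [0.15,0.02,0],"rotation": [0,0,0]},{"claw": 1,"linear": [0.15,0.02,0],"rotation": [0,0,0]},{"claw": 1,"linear": [0.12,0,0],"rotation": [0,0,0]},{"claw": 1,"linear": [0.1,0,0],"rotation": [0,0,0]}]}}

```text
time: 7.8
position: [0.51, -0.1309, 0.0942]
tool_rot: [1.352, 1.1, -1.349]
ft_force: [-2.0, 1.3, 3.5]
grip_width: 0.002
```

Emit:
{"fn": "play_rows", "kwargs": {"targets": [{"claw": 1,"linear": [0.08,0,0],"rotation": [0,0,0]},{"claw": 1,"linear": [0.08,0,0],"rotation": [0,0,0]},{"claw": 1,"linear": [0.08,0,0],"rotation": [0,0,0]}]}}

```text
time: 8.05
position: [0.5103, -0.1309, 0.0895]
tool_rot: [1.352, 1.099, -1.35]
ft_force: [-7.0, 1.6, 19.9]
grip_width: 0.007
```

Emit:
{"fn": "play_rows", "kwargs": {"targets": [{"claw": 1,"linear": [0.08,0,0],"rotation": [0,0,0]},{"claw": 1,"linear": [0.08,0,0],"rotation": [0,0,0]}]}}

```text
time: 8.22
position: [0.5103, -0.131, 0.0895]
tool_rot: [1.35, 1.099, -1.351]
ft_force: [-7.4, 2.0, 18.3]
grip_width: 0.003
```

Emit:
{"fn": "play_rows", "kwargs": {"targets": [{"claw": 1,"linear": [-0.3,0,0],"rotation": [0,0,0]},{"claw": 1,"linear": [-0.8,0,0],"rotation": [0,0,0]},{"claw": 1,"linear": [-0.9,0,0],"rotation": [0,0,0]},{"claw": 1,"linear": [-0.9,0,0],"rotation": [0,0,0]},{"claw": 1,"linear": [-0.9,0,0],"rotation": [0,0,0]},{"claw": 1,"linear": [-0.9,0,0],"rotation": [0,0,0]},{"claw": 1,"linear": [-0.4,0,0],"rotation": [0,0,0]},{"claw": 1,"linear": [0,0,0],"rotation": [0,0,0]}]}}

```text
time: 8.88
position: [0.5103, -0.1301, 0.2213]
tool_rot: [1.351, 1.098, -1.348]
ft_force: [-1.1, -0.9, 0.5]
grip_width: 0.007
```

```bash
python3 -c "
from h import *
go([75,0,110])
t=get_image('top');cv2.imwrite('pics/top3.png',t)"
```

```text
t 8.88 now [-47.9   1.8 121.3] F [-1.12 -0.94  0.49] grip 0.007 lin [0.5   4.911 0.048] rot [-0.0028  0.004  -0.0064]
```

Emit:
{"fn": "play_rows", "kwargs": {"targets": [{"claw": 1,"linear": [-0.03,0.5,0.05],"rotation": [0,0.003,-0.006]},{"claw": 1,"linear": [-0.03,0.9,0],"rotation": [0,0,0]},{"claw": 1,"linear": [-0.03,0.9,0],"rotation": [0,0,0]},{"claw": 1,"linear": [-0.03,0.9,0],"rotation": [0,0,0]},{"claw": 1,"linear": [-0.03,0.9,0],"rotation": [0,0,0]},{"claw": 1,"linear": [-0.03,0.6,0],"rotation": [0,0,0]},{"claw": 1,"linear": [-0.03,0.2,0],"rotation": [0,0,0]},{"claw": 1,"linear": [0,0,0],"rotation": [0,0,0]}]}}

```text
time: 9.6
position: [0.6289, -0.1557, 0.2088]
tool_rot: [1.344, 1.125, -1.367]
ft_force: [-0.7, 0.7, -0.5]
grip_width: 0.006
```

Run:
```python
from h import *
go([72,0,42])
t=get_image('top');s=get_image('side')
cv2.imwrite('pics/c4.png',np.hstack([cv2.resize(s[110:250,320:460],(400,400)),cv2.resize(t[180:280,380:480],(400,400))]))
```

```text
t 9.6 now [ 73.4  -0.7 108.8] F [-0.74  0.67 -0.54] grip 0.006 lin [ 2.671 -0.004 -0.029] rot [-0.0031  0.0006  0.0125]
```

View pics/c4.png

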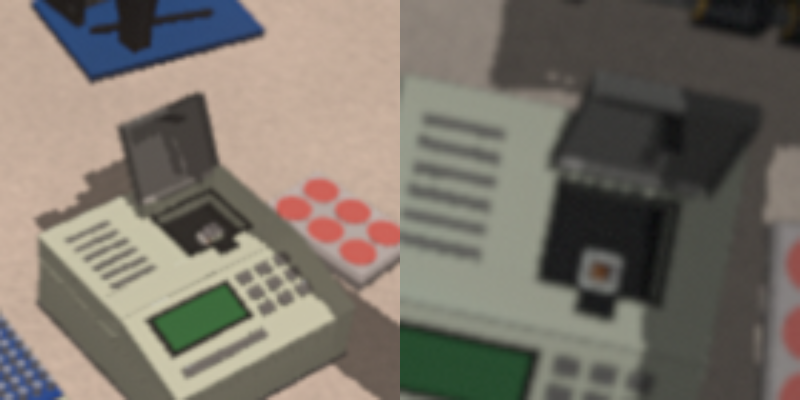

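Side and top views show the cover still open, the cuvette low in its pocket (599,270 in the crop), and the gripper now behind the cover. I lower and sweep it forward.

Emit:
{"fn": "play_rows", "kwargs": {"targets": [{"claw": 1,"linear": [0.5,0,0],"rotation": [0,0,0.01]},{"claw": 1,"linear": [0.8,0,0],"rotation": [0,0,0]},{"claw": 1,"linear": [0.6,0,0],"rotation": [0,0,0]},{"claw": 1,"linear": [0.25,0,0],"rotation": [0,0,0]},{"claw": 1,"linear": [0,0,0],"rotation": [0,0,0]}]}}

```text
time: 10.12
position: [0.6231, -0.1549, 0.1548]
tool_rot: [1.348, 1.11, -1.357]
ft_force: [-0.1, -0.5, -0.0]
grip_width: 0.004
```

```bash
python3 -c "
from h import *
go([48,0,50])"
```

```text
t 10.12 now [67.5 -1.1 54.8] F [-0.13 -0.47 -0.05] grip 0.004 lin [ 0.193 -0.78  -0.04 ] rot [-0.0031  0.0022  0.0023]
```

Forward ~52 mm, slowly, to about vertical.

Emit:
{"fn": "play_rows", "kwargs": {"targets": [{"claw": 1,"linear": [0.02,-0.3,-0.04],"rotation": [0,0,0]},{"claw": 1,"linear": [0,-0.3,0],"rotation": [0,0,0]},{"claw": 1,"linear": [0,-0.3,0],"rotation": [0,0,0]},{"claw": 1,"linear": [0,-0.3,0],"rotation": [0,0,0]},{"claw": 1,"linear": [0,-0.3,0],"rotation": [0,0,0]},{"claw": 1,"linear": [0,-0.3,0],"rotation": [0,0,0]},{"claw": 1,"linear": [0,-0.3,0],"rotation": [0,0,0]}]}}

```text
time: 10.7
position: [0.5748, -0.1439, 0.1636]
tool_rot: [1.356, 1.091, -1.341]
ft_force: [3.7, -0.5, 1.7]
grip_width: 0.005
```

```bash
python3 -c "
from h import *
go([-12,0,50])"
```

```text
t 10.7 now [18.   0.6 63.6] F [ 3.67 -0.46  1.74] grip 0.005 lin [ 0.522 -1.209  0.026] rot [-0.0031  0.0031 -0.0123]
```

Emit:
{"fn": "play_rows", "kwargs": {"targets": [{"claw": 1,"linear": [0.35,-0.25,0],"rotation": [0,0,-0.01]},{"claw": 1,"linear": [0.2,-0.3,0],"rotation": [0,0,0]},{"claw": 1,"linear": [0.1,-0.3,0],"rotation": [0,0,0]}]}}

```text
time: 10.95
position: [0.5547, -0.14, 0.1497]
tool_rot: [1.353, 1.097, -1.348]
ft_force: [3.7, 0.7, 7.2]
grip_width: 0.006
```

```bash
python3 -c "
from h import *
go([-37,0,34])"
```

```text
t 10.95 now [-2.4  0.5 49.7] F [3.71 0.69 7.24] grip 0.006 lin [ 0.614 -1.39   0.024] rot [-0.0033  0.0036 -0.0069]
```

Emit:
{"fn": "play_rows", "kwargs": {"targets": [{"claw": 1,"linear": [0.1,-0.4,0],"rotation": [0,0,0]},{"claw": 1,"linear": [0.15,-0.4,0],"rotation": [0,0,0]},{"claw": 1,"linear": [0.25,-0.35,0],"rotation": [0,0,0]},{"claw": 1,"linear": [0.25,-0.25,0],"rotation": [0,0,0]}]}}

```text
time: 11.28
position: [0.5236, -0.1336, 0.1304]
tool_rot: [1.358, 1.086, -1.338]
ft_force: [6.9, -0.5, 3.0]
grip_width: 0.007
```

```bash
python3 -c "
from h import *
go([-51,0,16])"
```

```text
t 11.28 now [-34.2   0.8  30.4] F [ 6.85 -0.52  2.99] grip 0.007 lin [ 0.561 -0.685  0.034] rot [-0.0032  0.0031 -0.0155]
```

Emit:
{"fn": "play_rows", "kwargs": {"targets": [{"claw": 1,"linear": [0.15,-0.3,0],"rotation": [0,0,-0.01]},{"claw": 1,"linear": [0.25,-0.25,0],"rotation": [0,0,0]},{"claw": 1,"linear": [0.25,-0.15,0],"rotation": [0,0,0]},{"claw": 1,"linear": [0.2,-0.05,0],"rotation": [0,0,0]}]}}

```text
time: 11.62
position: [0.5054, -0.1301, 0.108]
tool_rot: [1.355, 1.094, -1.345]
ft_force: [3.7, -0.9, 4.5]
grip_width: 0.005
```

```bash
python3 -c "
from h import *
go([-58,0,1])"
```

```text
t 11.62 now [-52.8   0.8   8. ] F [ 3.67 -0.92  4.54] grip 0.005 lin [ 0.277 -0.213  0.034] rot [-0.0035  0.0031 -0.0091]
```

Emit:
{"fn": "play_rows", "kwargs": {"targets": [{"claw": 1,"linear": [0.08,-0.1,0],"rotation": [0,0,0]},{"claw": 1,"linear": [0.1,-0.1,0],"rotation": [0,0,0]},{"claw": 1,"linear": [0.12,0,0],"rotation": [0,0,0]},{"claw": 1,"linear": [0.12,0,0],"rotation": [0,0,0]}]}}

```text
time: 11.95
position: [0.5, -0.129, 0.1015]
tool_rot: [1.354, 1.094, -1.347]
ft_force: [-7.7, 1.1, 32.2]
grip_width: 0.005
```

```bash
python3 -c "
from h import *
go([-58,0,1])"
```

```text
t 11.95 now [-58.2   0.9   1.5] F [-7.68  1.13 32.16] grip 0.005 lin [0.019 0.009 0.034] rot [-0.0037  0.004  -0.0086]
```

At the stop, with the same height and force as in the opening press. Now I let go, straight up and clear.

Emit:
{"fn": "play_rows", "kwargs": {"targets": [{"claw": 1,"linear": [-0.3,0,0],"rotation": [0,0,0]},{"claw": 1,"linear": [-0.7,0,0],"rotation": [0,0,0]},{"claw": 1,"linear": [-0.8,-0.3,0],"rotation": [0,0,0]},{"claw": 1,"linear": [-0.8,-0.7,0],"rotation": [0,0,0]},{"claw": 1,"linear": [-0.8,-0.8,0],"rotation": [0,0,0]},{"claw": 1,"linear": [-0.8,-0.8,0],"rotation": [0,0,0]},{"claw": 1,"linear": [-0.4,-0.3,0],"rotation": [0,0,0]},{"claw": 1,"linear": [-0.03,0,0],"rotation": [0,0,0]},{"claw": 1,"linear": [-0.03,0,0],"rotation": [0,0,0]},{"claw": 1,"linear": [-0.03,0,0],"rotation": [0,0,0]}]}}

```text
time: 12.78
position: [0.4051, -0.1089, 0.2102]
tool_rot: [1.337, 1.14, -1.384]
ft_force: [0.4, 0.4, -0.3]
grip_width: 0.002
```

Emit:
{"fn": "play_rows", "kwargs": {"targets": [{"claw": 1,"linear": [-0.02,0,0],"rotation": [0,0,0]},{"claw": 1,"linear": [-0.02,0,0],"rotation": [0,0,0]},{"claw": 1,"linear": [-0.02,0,0],"rotation": [0,0,0]},{"claw": 1,"linear": [-0.02,0,0],"rotation": [0,0,0]},{"claw": 1,"linear": [-0.02,0,0],"rotation": [0,0,0]},{"claw": 1,"linear": [-0.02,0,0],"rotation": [0,0,0]},{"claw": 1,"linear": [-0.02,0,0],"rotation": [0,0,0]},{"claw": 1,"linear": [-0.02,0,0],"rotation": [0,0,0]},{"claw": 1,"linear": [-0.02,0,0],"rotation": [0,0,0]},{"claw": 1,"linear": [-0.02,0,0],"rotation": [0,0,0]}]}}

```text
time: 13.62
position: [0.4041, -0.1081, 0.2103]
tool_rot: [1.335, 1.152, -1.389]
ft_force: [0.8, -0.1, -0.2]
grip_width: 0.009
```

Run:
```python
from h import *
go([-140,0,120])
t=get_image('top');s=get_image('side')
cv2.imwrite('pics/c5.png',np.hstack([cv2.resize(s[120:310,270:480],(440,400)),cv2.resize(t[180:310,240:520],(360,400))]))
```

```text
t 13.62 now [-156.4    3.1  110.3] F [ 0.79 -0.08 -0.17] grip 0.009 lin [-0.42   0.635  0.118] rot [-0.0038 -0.0014  0.0326]
```

View pics/c5.png

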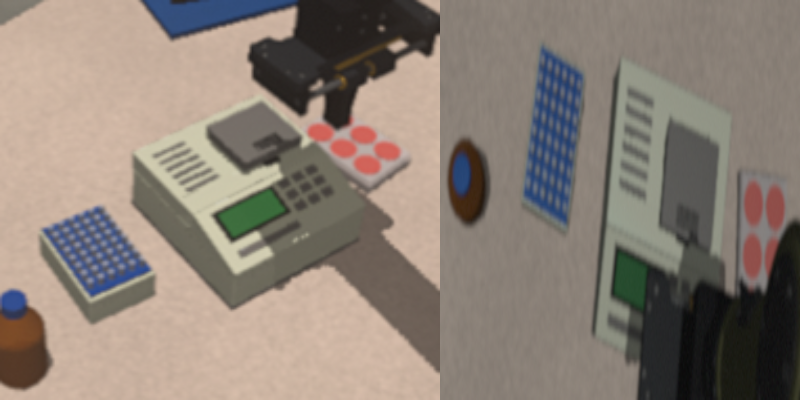

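The cover lies shut and level (255,135 in the crop) some 1.6 s after release. The plate, rack and bottle look unmoved and the arm is clear, so I hand in.

```bash
python3 -c "
from h import *
print(close_job())"
```

```text
the job is handed in; nothing more can be done
None
```

I pressed the cover to its stop and it sprang open. I then pushed the cuvette straight down with the closed fingertips, swept the cover over from behind, pressed it to the stop and let go. The job was handed in at about 14 s of the 64 s allowed.

**Last checks:**
- **Cuvette:** the fingertips stopped at 89.5 mm, the fully-home height. They held there on a second press at about 18 N. The cuvette was never gripped or drawn up.
- **Cover:** the closing press reached 101.5 mm at 32 N, against 101.4 mm in the opening press. The presses were well above the 5 to 8 N and 3 to 5 N you gave, but they came from the fingertips. About 1.6 s after release the cover still looked shut and level in both views.
- **Surroundings:** the well plate, tip rack and bottle looked unmoved in both pictures. I judged this by eye and did not measure it.
- **Arm:** it was clear of everything at hand-in, with contact force near zero.

No check failed. The first two estimates of the hinge position, from the cover and from the deck edges, differed by about 4 mm, so I used a point between them, and the close-up view fitted it.

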